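# Tighten the rotor's castle nut to its next slot

## Task

Two blue centrifuge rotors stand on the bench, each held on its spindle by a brass castle nut. On the one that has no split pin yet, tighten the nut (clockwise seen from above) until its red line meets the white line on the hub, then turn it a little further until the next slot lines up with the cross hole in the spindle, which runs along the black line on the spindle's top. Let go of the nut there, and do not touch the stand that is already pinned.

Things in the scene. Friction and masses are not known exactly. Their poses are not given: they have to be found in the camera images.
- castle_nut (a joint): Angle (rad) of the brass castle nut without a split pin; grows as it turns clockwise seen from above (tightening). 0: snug, its red line meets the white line on the hub. Starts loose at -0.5 to -0.25; hard stop at 1.13. Even friction of 0.12 N m; it does not rise or sink and stays where it is left. The first slot after snug lines up between 0.35 and 0.79.
- nut_center (a point): Centre of that nut, on its axis half-way up; turns with it. Hexagon 48 mm across flats, 32 mm high, the upper 14 mm cut by six 10 mm slots, one in the middle of each flat. z up; x points through one flat and slot, the others every 60 degrees. Red line up one corner. It sits on a fixed blue hub, 80 mm diameter, top 60 mm over the bench; the 120 mm rotor round the hub lies lower.
- spindle: Steel spindle, 23 mm diameter, fixed, standing up through this nut and ending 98.5 mm over the bench, 6.5 mm above the nut. Origin on its axis at the hub's top (60 mm over the bench). Its x axis is the direction of the 7 mm cross hole for the split pin (through both sides, at slot height), also shown by a black line across the spindle's top; z up.
- pinned_stand: The other, like-looking stand with blue rotor and brass nut, already finished: a bright split pin with a ring-shaped end sticks out through its nut's slots. Fixed. Origin on its axis at the bench; 124 mm diameter at the foot, 98.5 mm high. Not to be touched.
Mind the look-alikes: they are no part of the job. Leave any pink look-alike of the part that bears castle_nut alone.

How it is judged:
By the outcome, as a careful person would: the job done as asked, in the order asked, and still so for the second after the job is handed in, with the robot touching nothing.
It also fails if it takes over 29 s, if anything falls off the work surface, if the arm or the gripper's body presses on something with over 40 N, if the wrist force passes 120 N, or if a joint passes its speed limit or range.

## Robot

A 7-joint arm with a two-finger parallel gripper is mounted at the origin on a cart in front of the work surface, level with it; the furniture and walls round the work are solid. World frame = base frame: x ahead of the robot, y to its left, z up, the work surface at z = 0. Lengths are in m, angles in rad, forces in N, time in s.
With the tool pointing down it reaches from about 0.4 to 0.9 m from the base axis. Payload 5.5 kg.
Tool frame: the origin (TCP) lies on the centre line of the jaws, within the pads' length; the fingertips stand nose_length ahead of it and the grasp point (between the pads) lies 3 mm ahead of it (nose_length is the distance from the TCP to the fingertips, in m); z points along the fingers, x is the direction in which the jaws open and shut, and the axes are right-handed (so a half turn about z gives the same grasp; the last joint's range is limited). The gripper opens to 92 mm and grips with 3 to 60 N. Pads are 19 mm wide; open, the fingers measure 130 mm over their backs; the gripper's body (75 mm by 190 mm) begins 47 mm behind the grasp point.
Start: joints at [1.548, 0.501, -0.427, 1.55, 0.221, 1.138, -0.21], TCP at [0.183, -0.624, 0.249] pointing down, gripper open.
Joint ranges: [-2.88, 2.88], [-0.31, 2.03], [-1.54, 1.56], [0.2, 2.42], [-1.41, 4.55], [0.19, 2.02], [-2.57, 2.57]. Speed limits (rad/s): [2.57, 2.57, 3.14, 3.14, 3.14, 3.14, 3.14].

## Interface

Orientations are given as a unit quaternion [w, x, y, z].
In Python, from workcell import state, camera, calibration, close_job, nose_length gives the robot as it stands.
- The arm moves only by the tool send_rows, never from a script. Its argument "increments" is a list of rows, each a list of 7 numbers: the opening, from 0 (shut) to 1 (fully open), then the shift along the world's x, y, z in mm, then the turn, a rotation vector about the world's x, y, z in rad. A call has exactly 5 rows; each row is the pose to reach, as a shift and turn from the pose commanded when the call began; what a row does not reach only later rows make up. A row lasts 1/8 s, in which the tool goes at most 62.5 mm and 10.7 degrees, less where a joint would pass 70% of its speed; a pose out of reach is approached as far as the arm can. A call with a gripper value outside its range is refused whole. The fingers move at their own pace and stop on an object; "squeeze" is the grip in N (left out, the last holds). Time passes only in rows, so rows that repeat a pose let the fingers close, or fill a call up. It gives the time, the measured TCP pose, the force and the opening at its end, in the units of the state.
- state(): the state, without advancing time (a new reading comes with each control period).
- camera(name): name is "scene" or "top" or "wrist"; returns (picture, depth): 480x640x3 uint8, blue, green, red; 480x640 float32, m along the optical axis (not along the pixel's ray), 0 where there is no reading.
- calibration(name): a dict with "K" (3x3 intrinsics, pixels), "rvec" (rotation vector, rad) and "tvec" (3), from world to camera coordinates, as OpenCV has them; the wrist camera has in their place "mount" (4x4, takes a point from camera to tool coordinates, whose origin is the TCP and whose axes are the tool frame's). Camera axes: x right, y down, z forward; pixel columns grow to the right and rows downward; lengths in m; the calibration is good to about 2 mm. A picture is of the moment at which its call begins: read the wrist's pose just before it. calibration takes no time and is no camera call.
- close_job(): hands the job in, once; it reports no verdict.
The state is a dict: "clock": time; "joint_positions": joint angles; "qd": joint speeds; "effort": joint torques, N m; "tool_pos": TCP position; "ee_rot": TCP orientation; "ft_force": force on the tool from outside, world axes, zero at the start; "wrist_torque": the same for the moment, N m; "finger_gap": finger opening in m.
Only numpy, scipy, OpenCV 4.12 (cv2) and the standard library are available. Lean on these libraries where they do the work, as an engineer would, in place of code of your own. Each camera call takes 0.05 s, during which the arm holds its last target.

## Working session

There is one attempt and no reset: what is moved stays moved. The work goes in short steps, Python scripts to look and compute and a tool call to move; the robot and the scene stay as the last step left them, time stands still between calls to the robot, and variables do not carry over. Pictures are saved under pics/ and viewed, and the job is handed in when it is done.

Besides the shell and the picture viewer there is one more tool, called after "Call:" by a JSON object that holds its "op" and its "data". send_rows: Moves the arm, as the interface text tells. Its arguments: {"type":"object","properties":{"increments":{"type":"array","items":{"type":"array","items":{"type":"number"}}},"squeeze":{"type":"number"}},"required":["increments"]}

```bash
mkdir -p pics; python3 - <<'E'
from workcell import *
import cv2,numpy as np
print(state()); print(nose_length if not callable(nose_length) else nose_length())
for n in("scene","top","wrist"):
    p,d=camera(n); cv2.imwrite(f"pics/{n}0.png",p); np.save(f"pics/{n}0.npy",d); print(n,calibration(n))
E
```

```text
{'clock': 0.0, 'joint_positions': array([ 1.54818092,  0.50184266, -0.42678834,  1.55144425,  0.22081729,
        1.13831206, -0.2103    ]), 'qd': array([ 0.00044077,  0.00152908, -0.00011357, -0.00054656, -0.00028473,
        0.00118652,  0.00043656]), 'effort': array([ 5.26063905e-04, -5.66598344e+01, -5.81573144e+00, -2.79118019e+01,
       -6.85279048e-02,  3.06706829e-02,  1.89073785e-04]), 'tool_pos': array([ 0.18302357, -0.62301328,  0.24768372]), 'ee_rot': array([-6.01327397e-04,  8.00623118e-01, -5.99167486e-01, -7.64924728e-04]), 'ft_force': array([-0.18194001, -0.69430385,  0.75415051]), 'wrist_torque': array([ 0.00352779,  0.01506425, -0.03104023]), 'finger_gap': 0.09169761919252581}
0.022
scene {'K': array([[508.24877504,   0.        , 325.69053876],
       [  0.        , 508.24877504, 237.07006922],
       [  0.        ,   0.        ,   1.        ]]), 'rvec': array([ 1.93885342, -0.60114865,  0.38603777]), 'tvec': array([-0.59491684,  0.08777117,  0.87838999])}
top {'K': array([[563.69521713,   0.        , 332.55994904],
       [  0.        , 563.69521713, 246.57163928],
       [  0.        ,   0.        ,   1.        ]]), 'rvec': array([ 2.12062225, -2.16214572,  0.07268456]), 'tvec': array([-0.29720834,  0.50877429,  0.87327373])}
wrist {'K': array([[341.85813648,   0.        , 320.32335601],
       [  0.        , 341.85813648, 239.63666893],
       [  0.        ,   0.        ,   1.        ]]), 'mount': array([[ 9.99998937e-01, -5.44200110e-04, -1.35240252e-03,
        -2.90601045e-04],
       [ 9.27513974e-04,  9.53227591e-01,  3.02252046e-01,
        -8.22136484e-02],
       [ 1.12466180e-03, -3.02252979e-01,  9.53227083e-01,
        -1.35324373e-01],
       [ 0.00000000e+00,  0.00000000e+00,  0.00000000e+00,
         1.00000000e+00]])}
```

View pics/scene0.png

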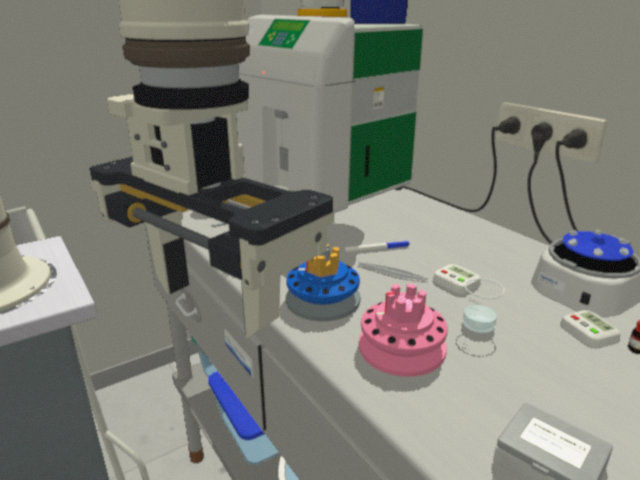

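View pics/top0.png

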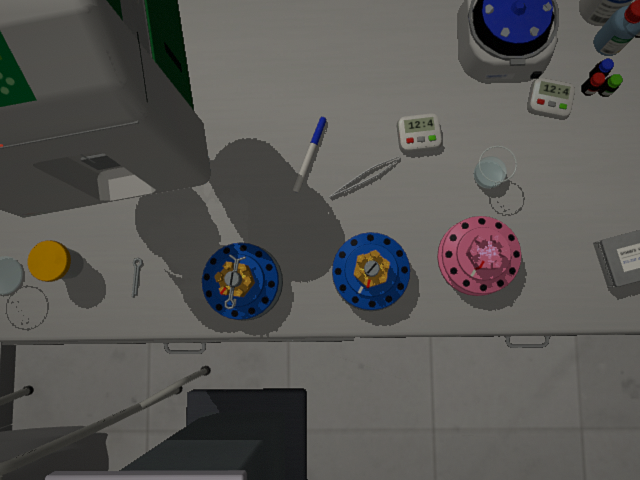

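View pics/wrist0.png

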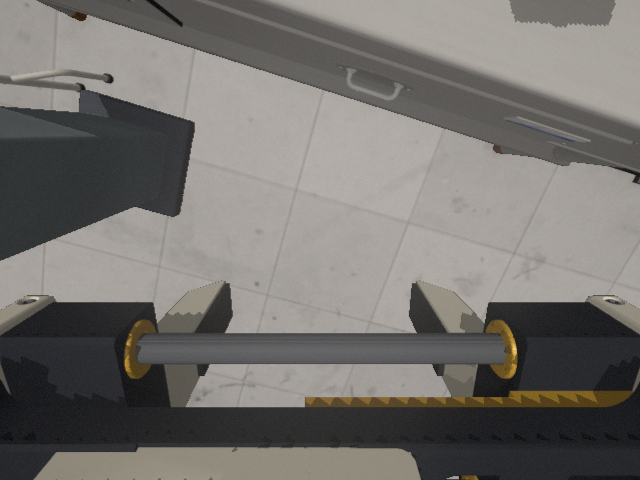

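Candidates in the top view are the blue stand at (240,281) with a bright pin ring at (229,300), the blue stand at (371,270) with no pin, and a pink look-alike at (481,255). The target is (371,270). I'll confirm it in an enlarged crop.

```bash
cat > h.py <<'E'
from workcell import *
import cv2,numpy as np
from scipy.spatial.transform import Rotation as R
def ext(n):
    c=calibration(n); return c["K"],cv2.Rodrigues(c["rvec"])[0],c["tvec"]
def wext(s):
    c=calibration("wrist"); q=s["ee_rot"]; T=np.eye(4); T[:3,:3]=R.from_quat([*q[1:],q[0]]).as_matrix(); T[:3,3]=s["tool_pos"]
    M=np.linalg.inv(T@c["mount"]); return c["K"],M[:3,:3],M[:3,3]
def atz(e,uv,z):
    K,r,t=e; d=r.T@np.linalg.inv(K)@np.array([*uv,1.]); o=-r.T@t; return o+d*(z-o[2])/d[2]
def proj(e,p):
    K,r,t=e; q=K@(r@np.array(p)+t); return q[:2]/q[2]
def tri(e1,u1,e2,u2):
    P=[e[0]@np.c_[e[1],e[2]] for e in(e1,e2)]
    X=cv2.triangulatePoints(P[0],P[1],np.array(u1,float),np.array(u2,float)).ravel(); return X[:3]/X[3]
E
python3 - <<'E'
from h import *
p=cv2.imread("pics/top0.png")
cv2.imwrite("pics/topc.png",cv2.resize(p[235:310,330:415],None,fx=9,fy=8,interpolation=cv2.INTER_CUBIC)[:600,:800])
d=np.load("pics/top0.npy");e=ext("top")
for uv in[(371,270),(371,235),(240,281),(481,255),(350,320),(372,262)]:
    u=np.array(uv); z=d[uv[1],uv[0]]; print(uv,z,e[1].T@(np.linalg.inv(e[0])@np.array([*uv,1])*z-e[2]))
print(atz(e,(371,270),.0985),atz(e,(234,279),.0985))
print(-e[1].T@e[2])
E
```

```text
(371, 270) 0.8119523 [ 0.45903817 -0.36525792  0.09794628]
(371, 235) 0.86768395 [ 0.51651307 -0.36771677  0.048254  ]
(240, 281) 0.829799 [ 0.44744819 -0.17270711  0.08722373]
(481, 255) 0.82579494 [ 0.47915156 -0.5270067   0.07908872]
(350, 320) 0.9016489 [ 0.38651703 -0.33201777  0.0007737 ]
(372, 262) 0.8136514 [ 0.47060586 -0.36699134  0.09747881]
[ 0.45899889 -0.36524521  0.0985    ] [ 0.44989167 -0.16629021  0.0985    ]
[ 0.40141384 -0.34661427  0.91022885]
```

View pics/topc.png

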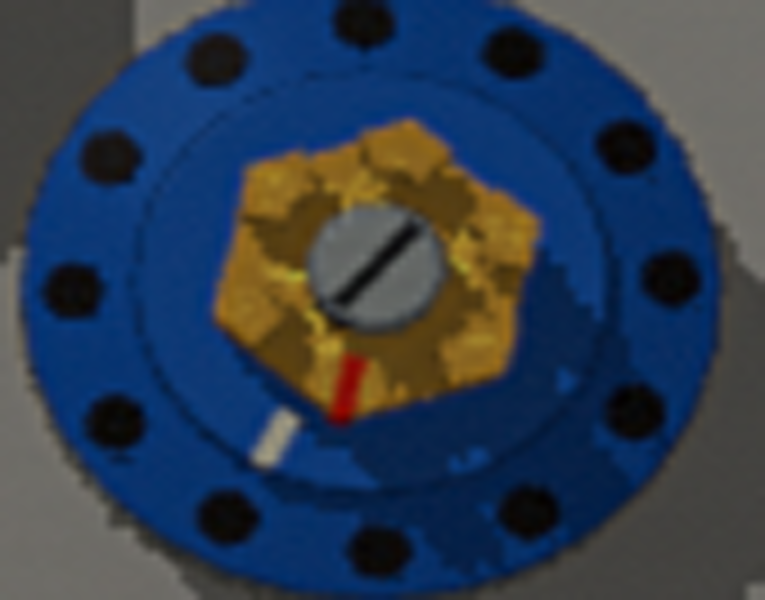

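```bash
python3 - <<'E'
from h import *
e=ext("top")
f=lambda a,b:((a+.5)/9-.5+330,(b+.5)/8-.5+235)
def P(a,b,z): return atz(e,f(a,b),z)
c=P(376,266,.0985); print("c",c)
ang=lambda v:np.degrees(np.arctan2(v[1],v[0]))
print("red",ang(P(341,420,.092)-c),"inner",ang(P(355,357,.092)-c), np.linalg.norm((P(341,420,.092)-c)[:2]))
print("white",ang(P(290,412,.06)-c),ang(P(263,466,.06)-c))
print("black",ang(P(418,226,.0985)-P(340,304,.0985)))
for q in[(408,120),(540,220),(510,375),(341,420),(215,318),(243,165)]: v=P(*q,.092)-c; print(ang(v),np.linalg.norm(v[:2]))
E
```

```text
c [ 0.46214369 -0.3658012   0.0985    ]
red 167.3185517725199 inner 167.20484962721852 0.02797754069853805
white 149.89992601269168 151.2788691532493
black -42.8109014583239
-12.468756930874967 0.02766239038103248
-72.73459301994691 0.027999977253063024
-132.94848989967076 0.028890948595772077
167.3185517725199 0.02797754069853805
107.99636149142079 0.02732589002701432
47.17290613097025 0.028464469298962413
```

The crop confirms it: no pin, red corner line at (341,420) in the crop, white hub line at (277,440), and black spindle line from (340,304) to (418,226). A slot already lines up with the hole, with the nut about 0.29 rad before snug. The first slot after snug should therefore come at about +0.75, which is close to a 60° turn. Next I'll move above the nut.

Call:
{"op": "send_rows", "data": {"increments": [[1,40,37,0,0,0,0.13],[1,83,76,0,0,0,0.27],[1,125,115,0,0,0,0.41],[1,167,154,0,0,0,0.54],[1,209,193,0,0,0,0.54]], "squeeze": 40}}

```text
clock: 0.78
tool_pos: [0.3932, -0.4293, 0.2486]
ee_rot: [-0.0, 0.932, -0.363, -0.0]
ft_force: [-0.2, -0.9, 0.1]
finger_gap: 0.0921
```

Call:
{"op": "send_rows", "data": {"increments": [[1,35,33,0,0,0,0],[1,70,65,-15,0,0,0],[1,70,65,-55,0,0,0],[1,70,65,-86,0,0,0],[1,70,65,-86,0,0,0]]}}

```text
clock: 1.4
tool_pos: [0.4604, -0.3643, 0.1601]
ee_rot: [-0.001, 0.931, -0.364, -0.003]
ft_force: [-0.6, 0.2, 0.3]
finger_gap: 0.092
```

```bash
python3 - <<'E'
from h import *
s=state();p,d=camera("wrist");np.save("pics/w1.npy",d);import pickle;pickle.dump(s,open("w1.pkl","wb"))
cv2.imwrite("pics/w1.png",p)
print(s); e=wext(s); print(proj(e,(.462,-.3658,.0985)))
cv2.imwrite("pics/w1c.png",cv2.resize(p[190:340,220:420],None,fx=4,fy=4,interpolation=cv2.INTER_CUBIC))
E
```

```text
{'clock': 1.4, 'joint_positions': array([ 1.08706016,  0.53414151, -0.60947433,  1.78044602,  0.36565413,
        0.94838112, -0.4199748 ]), 'qd': array([ 0.01191192, -0.043601  , -0.02153824, -0.04905689, -0.01547349,
        0.02051039,  0.00933535]), 'effort': array([ -0.49839299, -50.39353609,  -8.47752929, -23.25855017,
         0.06710845,  -0.32751398,  -0.13016318]), 'tool_pos': array([ 0.46041919, -0.36431071,  0.1601123 ]), 'ee_rot': array([-0.00097371,  0.93149283, -0.36374776, -0.0027798 ]), 'ft_force': array([-0.64940914,  0.16274375,  0.34631675]), 'wrist_torque': array([-0.07498612, -0.02432002, -0.04413769]), 'finger_gap': 0.09199483314378312}
[325.25159798 270.38742942]
```

View pics/w1.png

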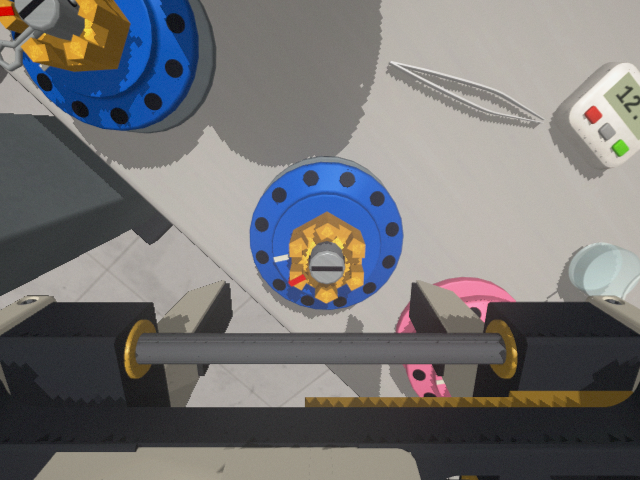

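View pics/w1c.png

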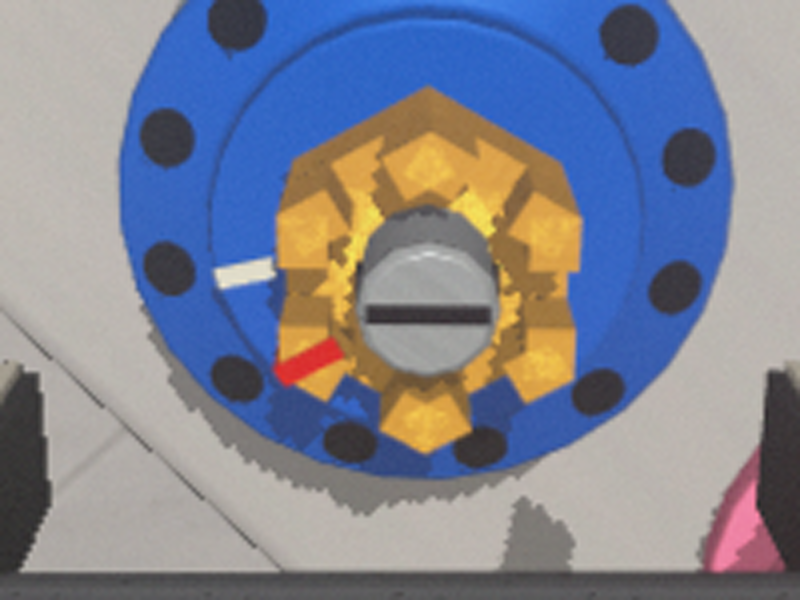

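```bash
python3 - <<'E'
from h import *
import pickle
s=pickle.load(open("w1.pkl","rb"));e=wext(s);et=ext("top")
f=lambda a,b:((a+.5)/4-.5+220,(b+.5)/4-.5+190)
P=lambda a,b,z:atz(e,f(a,b),z)
ang=lambda v:np.degrees(np.arctan2(v[1],v[0]))
print("tri",tri(e,f(428,312),et,(371.4,267.7)))
c=P(428,312,.0985);print("c",c)
print("toolx",ang(R.from_quat([*s["ee_rot"][1:],s["ee_rot"][0]]).as_matrix()[:,0]))
print("black",ang(P(490,316,.0985)-P(366,315,.0985)))
C=[(429,147-15),(582,215),(576,400-20),(426,454),(280,384),(276,213)]
print("red",ang(P(280,384,.092)-c),"white",ang(P(215,278,.06)-c),ang(P(274,268,.06)-c))
for q in[(582,215),(426,454),(280,384),(276,213)]: v=P(*q,.092)-c; print(ang(v),np.linalg.norm(v[:2]))
E
```

```text
tri [ 0.46265976 -0.36606251  0.09450696]
c [ 0.46387647 -0.36501134  0.0985    ]
toolx -42.66130583051225
black -43.05904582426195
red 169.9451954336907 white 150.53455103304526 151.66884716063535
-13.000263007825573 0.027733427760613515
-132.92623856748042 0.02801248565332417
169.9451954336907 0.02848213895554763
106.87630495326836 0.027607379801913558
```

Call:
{"op": "send_rows", "data": {"increments": [[1,2.5,-1,-30,0,0,0],[1,2.5,-1,-60,0,0,0],[1,2.5,-1,-73,0,0,0],[1,2.5,-1,-73,0,0,0],[0.55,2.5,-1,-73,0,0,0]], "squeeze": 30}}

```text
clock: 2.08
tool_pos: [0.4658, -0.3673, 0.0913]
ee_rot: [0.0, 0.931, -0.364, 0.001]
ft_force: [-0.3, -0.6, -0.2]
finger_gap: 0.086
```

Call:
{"op": "send_rows", "data": {"increments": [[0.4,0,0,0,0,0,0],[0.4,0,0,0,0,0,0],[0.4,0,0,0,0,0,0],[0.4,0,0,0,0,0,0],[0.4,0,0,0,0,0,0]]}}

```text
clock: 2.7
tool_pos: [0.4638, -0.3658, 0.0896]
ee_rot: [-0.0, 0.931, -0.364, -0.001]
ft_force: [-4.1, 3.4, 5.4]
finger_gap: 0.0476
```

Call:
{"op": "send_rows", "data": {"increments": [[0.4,0,0,0,0,0,-0.1],[0.4,0,0,0,0,0,-0.22],[0.4,0,0,0,0,0,-0.34],[0.4,0,0,0,0,0,-0.46],[0.4,0,0,0,0,0,-0.58]]}}

```text
clock: 3.32
tool_pos: [0.4639, -0.3659, 0.0896]
ee_rot: [0.0, 0.787, -0.616, -0.001]
ft_force: [-4.3, 2.7, 5.5]
finger_gap: 0.0477
```

Call:
{"op": "send_rows", "data": {"increments": [[0.4,0,0,0,0,0,-0.12],[0.4,0,0,0,0,0,-0.24],[0.4,0,0,0,0,0,-0.36],[0.4,0,0,0,0,0,-0.46],[0.4,0,0,0,0,0,-0.46]]}}

```text
clock: 3.95
tool_pos: [0.4639, -0.366, 0.0896]
ee_rot: [-0.001, -0.628, 0.778, 0.001]
ft_force: [-4.4, 2.7, 5.9]
finger_gap: 0.0476
```

```bash
python3 - <<'E'
from h import *
s=state();p,d=camera("wrist")
m=R.from_quat([*s["ee_rot"][1:],s["ee_rot"][0]]).as_matrix(); print(np.degrees(np.arctan2(m[1,0],m[0,0])),m[:,2],s["tool_pos"],s["joint_positions"],s["ft_force"],s["finger_gap"])
cv2.imwrite("pics/w2.png",p)
E
```

```text
-102.22447507314311 [-1.95798196e-03  7.44273564e-04 -9.99997806e-01] [ 0.46394281 -0.36604705  0.08964698] [ 0.86018412  0.58259632 -0.31062289  1.8184966   0.2422416   0.77968316
 -1.36016072] [-4.40395623  2.69034928  5.93610514] 0.047584148412891804
```

View pics/w2.png

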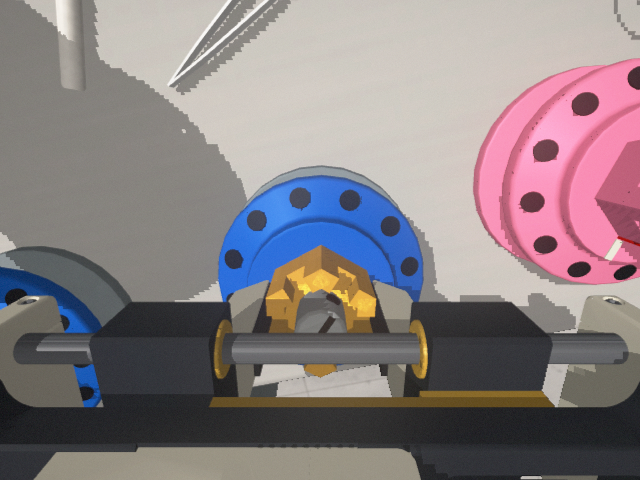

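The nut turned with the gripper: the view shows its flats still square to the pads. The tool is at -102.2° against a target of about -103°, so I'll trim that, let go and lift to check.

Call:
{"op": "send_rows", "data": {"increments": [[0.4,0,0,0,0,0,-0.012],[0.4,0,0,0,0,0,-0.012],[0.4,0,0,0,0,0,-0.012],[1,0,0,0,0,0,-0.012],[1,0,0,0,0,0,-0.012]]}}

```text
clock: 4.62
tool_pos: [0.4654, -0.3672, 0.0898]
ee_rot: [0.0, -0.623, 0.782, -0.001]
ft_force: [-0.9, 0.6, 0.3]
finger_gap: 0.0628
```

Call:
{"op": "send_rows", "data": {"increments": [[1,0,0,0,0,0,0],[1,0,0,0,0,0,0],[1,0,0,25,0,0,0],[1,0,0,70,0,0,0],[1,0,0,70,0,0,0]]}}

```text
clock: 5.25
tool_pos: [0.4674, -0.3683, 0.1636]
ee_rot: [0.001, -0.623, 0.782, -0.004]
ft_force: [0.5, -0.1, -0.3]
finger_gap: 0.0917
```

```bash
python3 - <<'E'
from h import *
s=state();p,d=camera("wrist");import pickle;pickle.dump(s,open("w3.pkl","wb"))
e=wext(s);u=proj(e,(.463,-.3655,.0985));print(u,s["clock"],s["finger_gap"],s["tool_pos"],s["qd"].max())
x,y=int(u[0])-100,int(u[1])-85;print(x,y)
cv2.imwrite("pics/w3.png",cv2.resize(p[y:y+150,x:x+200],None,fx=4,fy=4,interpolation=cv2.INTER_CUBIC))
E
```

```text
[318.07031567 275.22796091] 5.25 0.09170647438559483 [ 0.4673881  -0.3682918   0.16364448] 0.04842728327927769
218 190
```

View pics/w3.png

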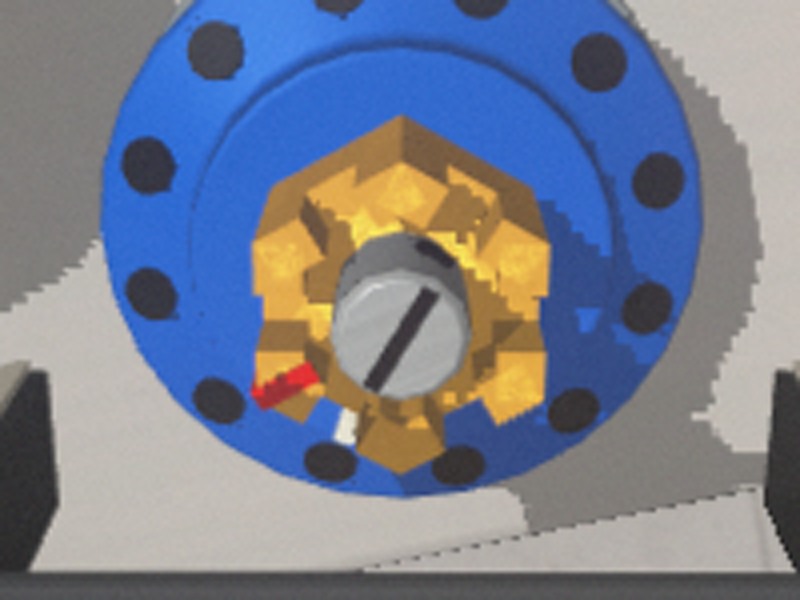

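```bash
python3 - <<'E'
from h import *
import pickle
s=pickle.load(open("w3.pkl","rb"));e=wext(s)
f=lambda a,b:((a+.5)/4-.5+218,(b+.5)/4-.5+190)
P=lambda a,b,z:atz(e,f(a,b),z)
ang=lambda v:np.degrees(np.arctan2(v[1],v[0]))
m=R.from_quat([*s["ee_rot"][1:],s["ee_rot"][0]]).as_matrix();print("toolx",ang(m[:,0]),m[:,2])
c=P(402,337,.0985);print("c",c)
print("black",ang(P(433,290,.0985)-P(373,390,.0985)))
q=[(252,243),(550,243),(402,473),(255,400)]
for a in q: v=P(*a,.092)-c; print(ang(v),ang(v)%60,np.linalg.norm(v[:2]))
print("chord",ang(P(550,243,.092)-P(252,243,.092)))
E
python3 - <<'E'
import sys;sys.path.insert(0,'.')
from h import *
p,d=camera("top");cv2.imwrite("pics/top3.png",p)
E
```

```text
toolx -102.95313815480256 [ 0.00617542 -0.00481611 -0.99996933]
c [ 0.46389798 -0.36574494  0.0985    ]
black -42.117659773019355
47.5886432377931 47.5886432377931 0.02762414632685185
-73.33902355215379 46.66097644784621 0.02733615720952405
166.8287641838754 46.82876418387539 0.027641889286021838
106.8257912963712 46.82579129637119 0.02826054310426576
chord -103.0453001214419
```

```bash
python3 - <<'E'
from h import *
import pickle
def line(img,s,c,off):
    e=wext(s);g=img.max(2).astype(int)
    y,x=np.mgrid[:g.shape[0],:g.shape[1]]
    n,l,st,ce=cv2.connectedComponentsWithStats(((g<75)&(np.hypot(x-c[0],y-c[1])<off[2]*15)).astype(np.uint8))
    k=l[c[1]-2:c[1]+3,c[0]-2:c[0]+3].max();ys,xs=np.nonzero(l==k)
    pts=np.array([atz(e,((a+.5)/off[2]-.5+off[0],(b+.5)/off[2]-.5+off[1]),.0985)[:2] for a,b in zip(xs,ys)])
    w,v=np.linalg.eigh(np.cov(pts.T));print(len(xs),pts.mean(0),np.degrees(np.arctan2(v[1,1],v[0,1]))%180-180,np.sqrt(12*w))
line(cv2.imread("pics/w1c.png"),pickle.load(open("w1.pkl","rb")),(428,316),(220,190,4))
line(cv2.imread("pics/w3.png"),pickle.load(open("w3.pkl","rb")),(403,338),(218,190,4))
s=state();p,d=camera("wrist");cv2.imwrite("pics/w4.png",p);print(s["qd"].round(3))
e=wext(s);u=proj(e,(.463,-.3655,.0985));x,y=int(u[0])-100,int(u[1])-85
b=cv2.resize(p[y:y+150,x:x+200],None,fx=4,fy=4,interpolation=cv2.INTER_CUBIC);cv2.imwrite("pics/w4c.png",b);print(x,y)
line(b,s,(403,338),(x,y,4))
E
```

```text
1706 [ 0.46301314 -0.36572303] -42.96049119274019 [0.00240416 0.01850974]
1565 [ 0.46357389 -0.3654118 ] -43.13511355758473 [0.00226987 0.01891116]
[-0.002  0.026  0.007  0.024 -0.     0.002 -0.002]
219 187
1623 [ 0.46364503 -0.36546444] -43.0904148896895 [0.00229507 0.01868412]
```

View pics/w4c.png

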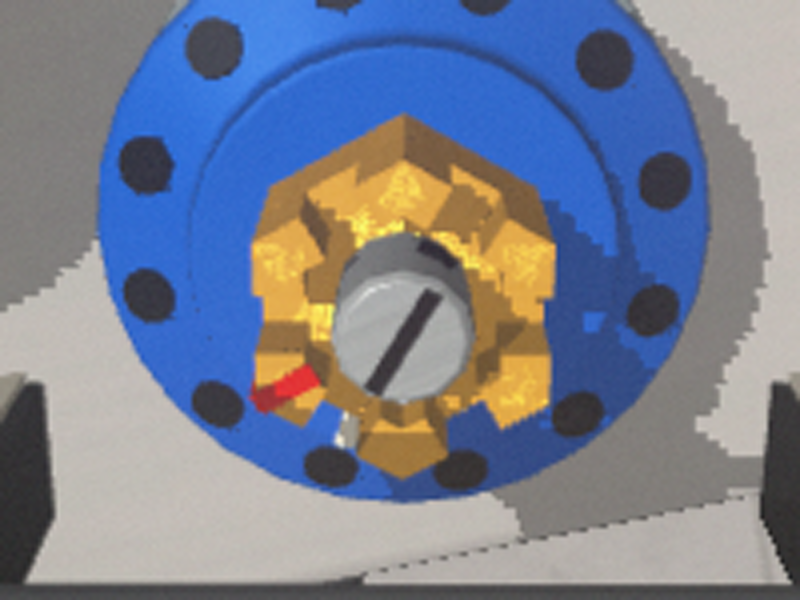

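View pics/top3.png

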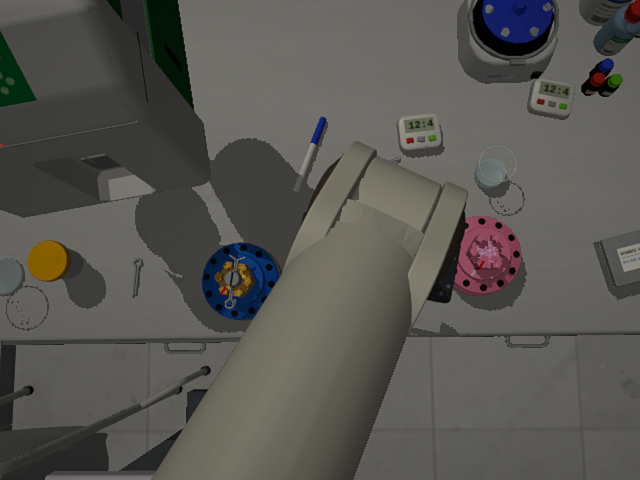

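The wrist view shows the red line at 107° and the white line at 151°, so the nut is about 0.76 rad past snug. The black line measures -43.1° and the slot axis about -43.0°. The dark cross hole at (437,253) in the crop shows through the slot, and the gripper is clear.

```bash
python3 -c "
from workcell import *
print(state()['ft_force'],state()['clock']); print(close_job())"
```

```text
[ 0.51954204 -0.20054565  0.03255519] 5.4
the job is handed in; nothing more can be done
None
```

I tightened the nut on the unpinned blue stand clockwise by about 60°. It started about 0.29 rad short of snug, passed the white line, and went on to the first slot after snug, at about +0.76 rad. I then let go, lifted clear and handed the job in at about 5.4 s. The pinned and pink stands were not touched.

**Last checks:** the slot axis measured about -43.0° and the black spindle line -43.1°, with the cross hole visible in the slot. The gripper was open and clear of the nut, and the force reading was about zero.

**Small disagreements:**
- **Black line:** my first hand reading after release gave -42.1°. A line fit on three wrist pictures gave -43.0° to -43.1°, and I used that.
- **Spindle top:** two-view triangulation put it about 4 mm lower than the stated 98.5 mm. A depth reading from the top camera gave 97.9 mm, so I kept the stated height.
- **Final top view:** the arm hid the nut in the last top picture, so the final check rests on the wrist camera only.

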